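# Slide the parts tray into its carry cradle and hold the cradle level

## Robot

A 6-joint arm with a two-finger parallel gripper is mounted at the origin on the work surface. World frame = base frame: x ahead of the robot, y to its left, z up, the work surface at z = 0. Lengths are in m, angles in rad, forces in N, time in s.
With the tool pointing down it reaches from about 0.25 to 0.725 m from the base axis. Payload 4 kg.
Tool frame: the origin (TCP) lies on the centre line of the jaws, within the pads' length; the fingertips stand 14 mm ahead of it and the grasp point (between the pads) lies 5 mm behind it; z points along the fingers, x is the direction in which the jaws open and shut, and the axes are right-handed (so a half turn about z gives the same grasp; the last joint's range is limited). The gripper opens to 85 mm and grips with 20 to 120 N. Pads are 22 mm wide; open, the fingers measure 114 mm over their backs; the gripper's body (76 mm by 85 mm) begins 54 mm behind the grasp point. The pads swing forward as they close: fully open they stand 13 mm farther back than shut.
Start: joints at [1.243, 0.241, 0.005, 1.335, 0, 1.571], TCP at [0.161, 0.473, 0.245] pointing down, gripper open.
Joint ranges: [-2.72, 2.72], [-1.05, 1.87], [-1.09, 1.28], [-1.99, 2.15], [-1.42, 1.44], [-3.14, 3.14]. Speed limits (rad/s): [2.79, 2.79, 3.14, 3.14, 3.14, 3.14].

## Interface

Orientations are given as a unit quaternion [x, y, z, w].
In Python, from workcell import get_obs, optics, ticket gives the robot as it stands.
- The arm moves only by the shell command python3 -m inch 'ROWS'. ROWS is JSON, a list that holds one entry, the list of rows, each a list of 5 numbers: the finger opening in cm, from 0 to 8.54, then the shift along the tool's x, y, z in cm, then the turn about the tool's z in degrees. In form: [[[fingers, dx, dy, dz, roll], ...]]. A call has exactly 5 rows; each row is the pose to reach, as a shift and turn from the pose measured when the call began, along the tool's axes at that moment; what a row does not reach only later rows make up. A row lasts 1/8 s, in which the tool goes at most 62.5 mm and 10.7 degrees, less where a joint would pass 70% of its speed; a pose out of reach is approached as far as the arm can. A call with a gripper value outside its range is refused whole. The fingers move at their own pace and stop on an object; the grip force is fixed at half the most. Time passes only in rows, so rows that repeat a pose let the fingers close, or fill a call up. It gives the time, the measured TCP pose, the force and the opening at its end, in the units of the state.
- get_obs(): the state, without advancing time (a new reading comes with each control period).
- optics.camera(name): name is "side" or "top"; returns (picture, depth): 384x512x3 uint8, red, green, blue; 384x512 float32, m along the optical axis (not along the pixel's ray), 0 where there is no reading.
- optics.camera_info(name): a dict with "vfov" (degrees; the focal length in pixels is half the picture's height over the tangent of half this angle, whatever the lens; pixels are square), "cx", "cy" (the principal point, pixels), "R" (3x3) and "t" (3): a world point X has camera coordinates R X + t. Camera axes: x right, y down, z forward; pixel columns grow to the right and rows downward; lengths in m; the calibration is good to about 2 mm. A picture is of the moment at which its call begins. camera_info takes no time and is no camera call.
- ticket.job_done(): hands the job in, once; it reports no verdict.
The state is a dict: "clock": time; "joint_pos": joint angles; "joint_vel": joint speeds; "tau": joint torques, N m; "eef_pos": TCP position; "tool_rot": TCP orientation; "ft_force": force on the tool from outside, world axes, zero at the start; "ft_torque": the same for the moment, N m; "grip_width": finger opening in m.
Only numpy, scipy, OpenCV 4.12 (cv2) and the standard library are available. Lean on these libraries where they do the work, as an engineer would, in place of code of your own. Each camera call takes 0.05 s, during which the arm holds its last target.

## Task

Slide the loaded green parts tray along the desk into the slots of the plywood carry cradle until it is fully home against the back panel, with the cradle still standing on the desk. Then take the cradle by the middle of its black crossbar, lift it about 10 cm clear of the desk and keep it there level and still for three seconds, with the tray still home and the tool and the red adapter still in it; the job finishes with the cradle held in the air, not put down. Leave the kickstand, the bowl of bolts and the cardboard box where they are.

Things in the scene. Friction and masses are not known exactly. Their poses are not given: they have to be found in the camera images.
- table: White melamine desk top, its surface at z = 0.
- caddy: Loose plywood carry cradle on the desk, 0.35-0.55 kg, no floor, open top. Origin: centre of underside; z up; x = the way the tray is pushed in, so the mouth faces -x. Side walls 50 mm high, inner faces at y = +-69 mm, x = -65 to 85; back panel's inner face at x = 79. Tray fully home: tray origin at cradle x = +4 mm, y = 0, axes parallel. A push of over 2 to 5 N slides the cradle along the desk.
- caddy_mouth (a point): Middle of the cradle's mouth, at cradle (-65, 0, 20) mm. Flared cheeks reach 25 mm ahead of it, out to y = +-87 mm. Slots in both walls take the tray's flanges: lower runners' top at z = 18 mm, upper runners' underside at z = 31, from x = -65 to 79, inner edges at y = +-59. Lateral play of the tray is 4 mm each side.
- caddy_bar: The cradle's black crossbar, fixed to it on two posts, near the balance line of the loaded cradle. Origin: bar centre, at cradle (10, 0, 125) mm; axes as the cradle's. 18 mm wide (x), 138 long (y), 22 high (z); over 65 mm free under it. Carry it by the middle, fingers closing along x.
- tray: Green parts tray lying loose on the desk, 0.18 kg plus load. Origin: centre of its underside; x points from pull fin to leading end, z up. Box 150 mm long (x +-75), 110 wide, rim 25 high, floor top at z = 4. Flanges at z = 21 to 25 along both long sides out to y = +-65; on the desk they pass 3 mm over the lower runners, and sink onto them when the cradle is lifted.
- tray_fin (a point): Grip point on the tray's black upright pull fin, at tray (-115, 0, 36) mm. Fin 36 mm long (tray x), 14 thick (tray y), from z = 6 to 52, on a neck of the same thickness (z = 8 to 18). Pinch it from above, fingers closing along tray y; the tray then slides flat on the desk.
- bb_tool: Steel bottom bracket tool standing in the tray, 44 mm diameter, 34 mm high, 0.12 kg. Origin: centre of its underside.
- valve_adapter: Red plastic valve adapter standing in the tray, 24 mm diameter, 28 mm high. Origin: centre of its underside.
- kickstand: Silver aluminium kickstand lying on the desk beyond the work, about 250 mm long along its x, 18 mm high. Origin: centre of its underside. Leave alone.
- bowl: Small white ceramic bowl of bolts, 84 mm diameter, 40 mm high. Origin: centre of its underside. Leave alone.
- spares_box: Small cardboard box, 85 x 60 x 45 mm. Origin: centre of its underside. Leave alone.
Things that resemble listed ones, but are neither listed nor needed, are in the scene too. Several things have the shape of the caddy; the one meant has the colours described above.

How it is judged:
By the outcome, as a careful person would: the job done as asked, in the order asked, and still so for the second after the job is handed in, while the arm keeps its last pose, push and grip.
It also fails if it takes over 69 s, if anything falls off the work surface, if the arm or the gripper's body presses on something with over 40 N, if the wrist force passes 120 N, or if a joint passes its speed limit or range.

## Working session

There is one attempt and no reset: what is moved stays moved. The work goes in short steps, Python scripts to look and compute and a shell command to move; the robot and the scene stay as the last step left them, time stands still between calls to the robot, and variables do not carry over. Pictures are saved under pics/ and viewed, and the job is handed in when it is done.

```bash
ls; mkdir -p pics; python3 - <<'E'
from workcell import get_obs, optics
import cv2,numpy as np
for n in ["top","side"]:
    p,d=optics.camera(n); cv2.imwrite(f"pics/{n}0.png",cv2.cvtColor(p,cv2.COLOR_RGB2BGR)); np.save(f"{n}0.npy",d)
    i=optics.camera_info(n); print(n,i)
print(get_obs())
E
```

```text
pics
top {'vfov': 45.887758850202204, 'cx': 265.9502542371718, 'cy': 192.91236597925095, 'R': array([[ 0.0147559 , -0.99988148, -0.00439134],
       [-0.99690747, -0.0143727 , -0.07725884],
       [ 0.07718657,  0.00551778, -0.9970014 ]]), 't': array([0.04866143, 0.61101949, 1.1912193 ])}
side {'vfov': 53.44653034464629, 'cx': 257.97916489320426, 'cy': 189.80654505121834, 'R': array([[ 0.82702741, -0.5621382 , -0.00512973],
       [-0.29116662, -0.42052801, -0.85928935],
       [ 0.48088217,  0.71214945, -0.51146407]]), 't': array([-0.47192731,  0.27018927,  0.79895617])}
{'clock': 0.1, 'joint_pos': array([ 1.24299036e+00,  2.41349849e-01,  3.85375026e-03,  1.33524038e+00,
       -6.91052759e-06,  1.57078534e+00]), 'joint_vel': array([-0.00025885, -0.00184729,  0.00304199, -0.00022912,  0.00018196,
        0.0002135 ]), 'tau': array([ 8.07466085e-05, -3.73137724e+01,  2.53009951e+01,  1.08961249e-02,
       -3.44712487e-05,  8.64002885e-06]), 'eef_pos': array([0.16080566, 0.47284696, 0.2444939 ]), 'tool_rot': array([ 8.13005210e-01,  5.82255604e-01, -7.86670946e-04,  5.67632478e-04]), 'ft_force': array([-0.04972604,  0.10353551,  0.02035773]), 'ft_torque': array([-0.03048566,  0.01174672,  0.05767493]), 'grip_width': 0.08548320039149243}
```

View pics/top0.png

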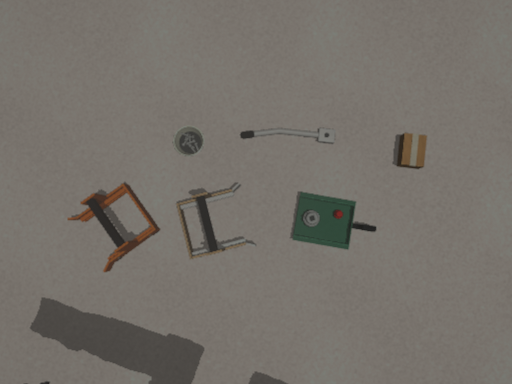

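View pics/side0.png

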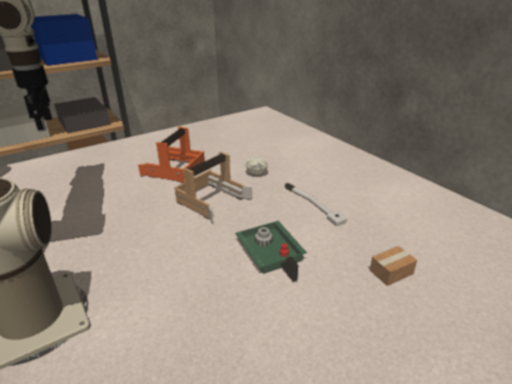

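```bash
cat > h.py <<'E'
import numpy as np,cv2
from workcell import get_obs, optics
from scipy.spatial.transform import Rotation as Ro
def shot(n,name,box=None,k=1):
    p,d=optics.camera(n); np.save(f"{name}.npy",d); b=cv2.cvtColor(p,cv2.COLOR_RGB2BGR); cv2.imwrite(f"{name}_raw.png",b)
    crop(b,name,box,k); return b,d
def crop(b,name,box,k):
    if box: x0,y0,x1,y1=box; b=b[y0:y1,x0:x1]
    b=cv2.resize(b,None,fx=k,fy=k,interpolation=cv2.INTER_CUBIC)
    b=cv2.convertScaleAbs(b,alpha=1.5,beta=15)
    cv2.imwrite(f"pics/{name}.png",b)
def cam(n):
    i=optics.camera_info(n); f=192/np.tan(np.radians(i['vfov'])/2); return f,i['cx'],i['cy'],i['R'],i['t']
def ray(n,u,v,z):
    "world point at height z on the pixel ray"
    f,cx,cy,R,t=cam(n); c=-R.T@t; w=R.T@np.array([(u-cx)/f,(v-cy)/f,1]); return c+w*(z-c[2])/w[2]
def proj(n,X):
    f,cx,cy,R,t=cam(n); q=R@np.asarray(X)+t; return np.array([cx+f*q[0]/q[2],cy+f*q[1]/q[2]])
def cloud(n,d):
    f,cx,cy,R,t=cam(n); v,u=np.mgrid[:384,:512]; P=np.stack([(u-cx)/f*d,(v-cy)/f*d,d],-1); return (P-t)@R
E
python3 - <<'E'
from h import *
b=cv2.imread('pics/top0.png'); crop(b,'c1',(170,175,270,265),8); crop(b,'c2',(285,180,385,255),8)
b=cv2.imread('pics/side0.png'); crop(b,'c3',(165,140,325,290),5)
E
```

```text
(no output)
```

View pics/c1.png

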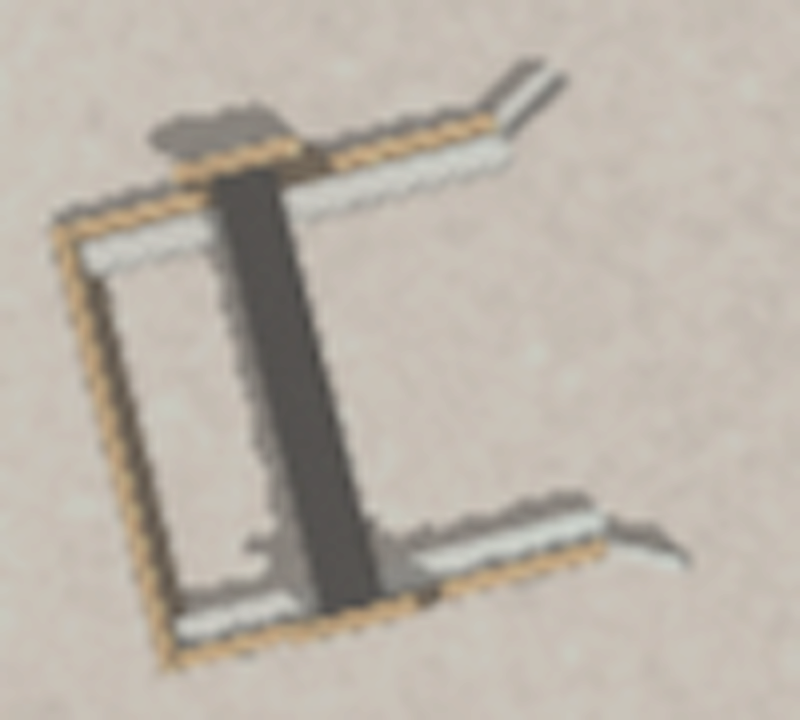

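View pics/c2.png

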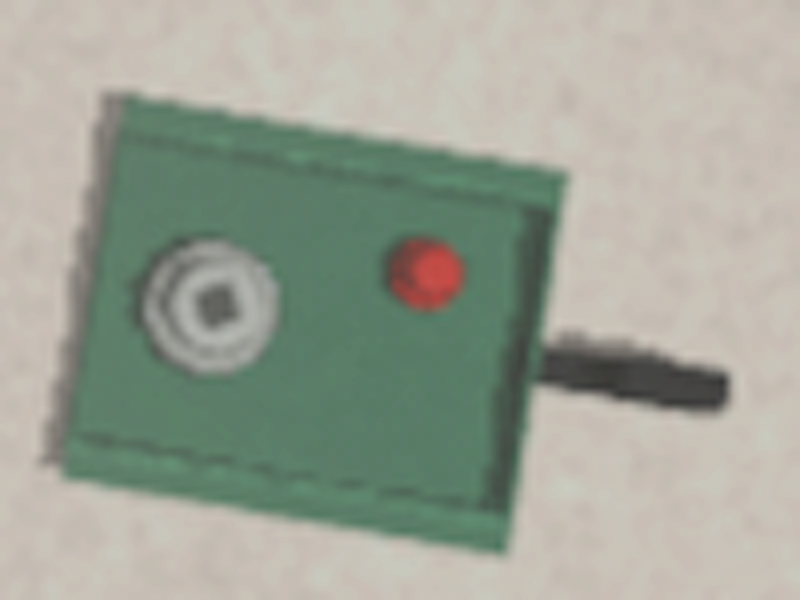

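View pics/c3.png

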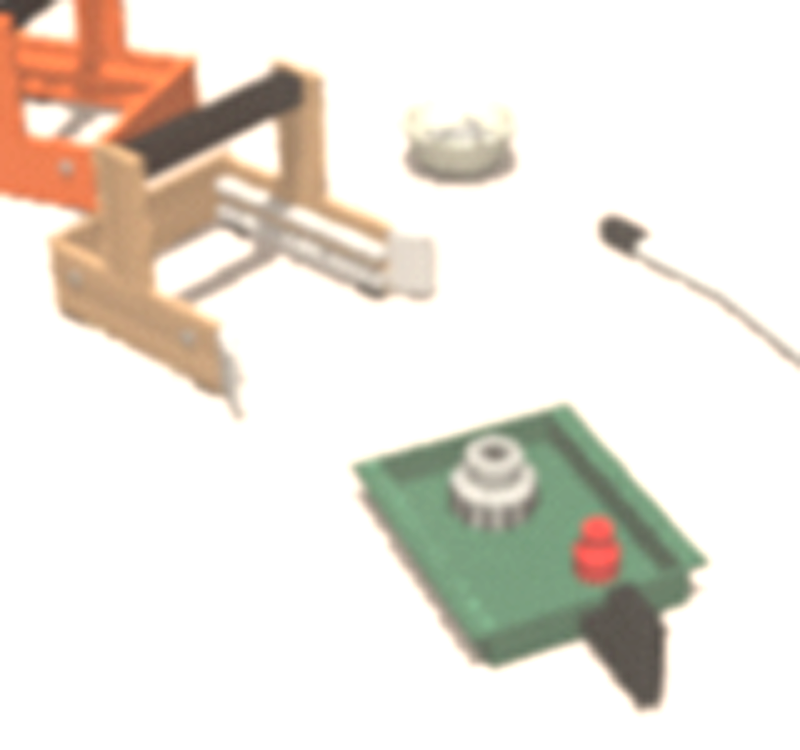

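```bash
cat >> h.py <<'E'
from scipy.optimize import least_squares
def pix(x0,y0,X,k): return np.array([x0+(X[0]+.5)/k-.5,y0+(X[1]+.5)/k-.5])
def fit(n,pts,uv,p0):
    def T(p,q): c,s=np.cos(p[2]),np.sin(p[2]); return [p[0]+c*q[0]-s*q[1],p[1]+s*q[0]+c*q[1],q[2]]
    r=least_squares(lambda p:np.ravel([proj(n,T(p,q))-z for q,z in zip(pts,uv)]),p0)
    return r.x,r.fun
E
python3 - <<'E'
from h import *
m=1e-3
P=[(75,-65,25),(75,65,25),(-75,-65,25),(-75,65,25)]
U=[pix(285,180,a,8) for a in [(122,93),(62,477),(567,172),(505,552)]]
t,r=fit('top',np.array(P)*m,U,[.4,-.1,1.5]); print('tray',t,np.degrees(t[2]),r.round(2))
for w in (74,75,76,78):
    P=[(85,-w,50),(85,w,50),(-65,-w,50),(-65,w,50),(19,-69,136),(1,-69,136),(19,69,136),(1,69,136)]
    U=[pix(170,175,a,8) for a in [(53,223),(168,668),(492,113),(605,548),(213,178),(278,171),(320,610),(380,600)]]
    c,r=fit('top',np.array(P)*m,U,[.4,.1,1.5]); print('cad',w,c,np.degrees(c[2]),r.round(2))
for nm in ['top0','side0']:
    C=cloud(nm[:-1],np.load(nm+'.npy'))
    if nm=='side0': 
        for uv in [(207,163),(285,265),(263,232)]: print(uv,C[uv[1],uv[0]])
    else:
        for uv in [(207,224),(325,230),(365,227)]: print(uv,C[uv[1],uv[0]])
E
```

```text
tray [ 0.54032767 -0.09749029  1.41526672] 81.08880970239893 [ 0.18 -0.03 -0.34  0.09 -0.   -0.43  0.16  0.36]
cad 74 [0.52949471 0.18999488 1.84091487] 105.47665235319636 [ 0.15  0.64 -0.67  0.16  0.77 -0.05  0.7   0.47 -0.14 -0.54 -1.08 -1.54
  0.3   0.78  0.04  0.13]
cad 75 [0.52950409 0.18999707 1.84099215] 105.4810804668481 [ 0.05  0.27 -0.58  0.53  0.67 -0.42  0.8   0.84 -0.14 -0.55 -1.08 -1.54
  0.3   0.77  0.04  0.12]
cad 76 [0.52951366 0.18999929 1.84106989] 105.48553420469925 [-0.04 -0.1  -0.48  0.91  0.57 -0.79  0.9   1.21 -0.14 -0.55 -1.09 -1.54
  0.3   0.77  0.04  0.12]
cad 78 [0.52953332 0.19000386 1.84122667] 105.49451709870263 [-0.23 -0.84 -0.29  1.65  0.38 -1.53  1.09  1.95 -0.15 -0.56 -1.09 -1.55
  0.3   0.76  0.05  0.11]
(207, 224) [0.52404127 0.19769175 0.14145227]
(325, 230) [ 0.51350495 -0.10373849  0.00166107]
(365, 227) [ 0.52295704 -0.20228323  0.04723433]
(207, 163) [0.52123109 0.19167822 0.1353729 ]
(285, 265) [ 0.51639167 -0.19291062  0.02841728]
(263, 232) [ 0.5379235  -0.07158104  0.04022761]
```

```bash
cat >> h.py <<'E'
def plan(x,y,z,head):
    o=get_obs(); R=Ro.from_quat(o['tool_rot']).as_matrix(); p=o['eef_pos']
    d=R.T@(np.array([x,y,z])-p)*100; th=np.degrees(np.arctan2(R[1,0],R[0,0])); r=-((head-th+180)%360-180)
    print('t',o['clock'],'pos',p.round(4),'head',round(th,2),'tilt',R[:,2].round(4),'F',o['ft_force'].round(2),'w',round(o['grip_width'],4))
    print('dx dy dz roll',d.round(2),round(r,2))
E
python3 -c "
from h import *
plan(.5225,-.2111,.15,-8.9)"
```

```text
t 0.1 pos [0.1608 0.4728 0.2445] head 71.22 tilt [-6.0e-04 -1.8e-03 -1.0e+00] F [-0.05  0.1   0.02] w 0.0855
dx dy dz roll [-53.09  56.26   9.55] 80.12
```

```bash
python3 -m inch '[[[8.5,-3.4,3.6,0,8],[8.5,-6.8,7.2,0,16],[8.5,-10.2,10.8,0,24],[8.5,-13.6,14.4,0,32],[8.5,-17,18,0,40]]]'; python3 -c "
from h import *
plan(.5225,-.2111,.15,-8.9); print(get_obs()['joint_pos'])"
```

```text
clock: 0.72
eef_pos: [0.2768, 0.2524, 0.2446]
tool_rot: [0.964, 0.267, -0.001, 0.001]
ft_force: [0.8, 0.2, -0.5]
grip_width: 0.0848
t 0.725 pos [0.2768 0.2524 0.2446] head 30.98 tilt [-7.0e-04 -2.1e-03 -1.0e+00] F [ 0.76  0.18 -0.47] w 0.0848
dx dy dz roll [-2.78 52.37  9.54] 39.88
[ 7.40191599e-01 -7.19964158e-03 -2.82013689e-01  1.29791281e+00
 -1.05420521e-03  1.77020857e+00]
```

```bash
python3 -m inch '[[[8.5,0,5.2,0,8],[8.5,-0.5,10.4,0,16],[8.5,-1,15.6,0,24],[8.5,-1.2,20.8,0,32],[8.5,-1.4,26,2,40]]]'; python3 -c "
from h import *
plan(.5225,-.2111,.12,-8.9); print(get_obs()['joint_pos'])"
```

```text
clock: 1.35
eef_pos: [0.4002, 0.0206, 0.2258]
tool_rot: [0.997, -0.081, 0.002, 0.001]
ft_force: [0.9, 0.5, 0.0]
grip_width: 0.0854
t 1.35 pos [0.4002 0.0206 0.2258] head -9.29 tilt [ 0.0029 -0.0017 -1.    ] F [0.94 0.49 0.01] w 0.0854
dx dy dz roll [15.77 20.88 10.66] -0.39
[ 0.052891    0.05260563 -0.27024789  1.2450937  -0.00189149  1.78583055]
```

```bash
python3 -m inch '[[[8.5,3.2,4.2,1.5,0],[8.5,6.4,8.4,3,0],[8.5,9.6,12.6,5,0],[8.5,12.8,16.8,7,0],[8.5,15.7,20.9,10,0]]]'; python3 -c "
from h import *
a=ray('top',*pix(285,180,(726,391),8),.052);print(a)
t=np.array([.5403,-.0975]);h=np.radians(81.1);e=np.array([np.cos(h),np.sin(h)]);print((a[:2]-t)@e,(a[:2]-t)@[-e[1],e[0]])
plan(.5225,-.2111,.031,-8.9)
shot('side','s1',(200,180,340,300),5)"
```

```text
clock: 1.98
eef_pos: [0.5229, -0.2131, 0.1261]
tool_rot: [0.997, -0.081, 0.002, 0.001]
ft_force: [0.4, -0.5, -0.0]
grip_width: 0.0853
[ 0.51960139 -0.22802065  0.052     ]
-0.1321514501994565 0.0002565003968862424
t 1.975 pos [ 0.5229 -0.2131  0.1261] head -9.31 tilt [ 0.0045 -0.0021 -1.    ] F [ 0.38 -0.55 -0.04] w 0.0853
dx dy dz roll [-0.11 -0.2   9.51] -0.41
```

View pics/s1.png

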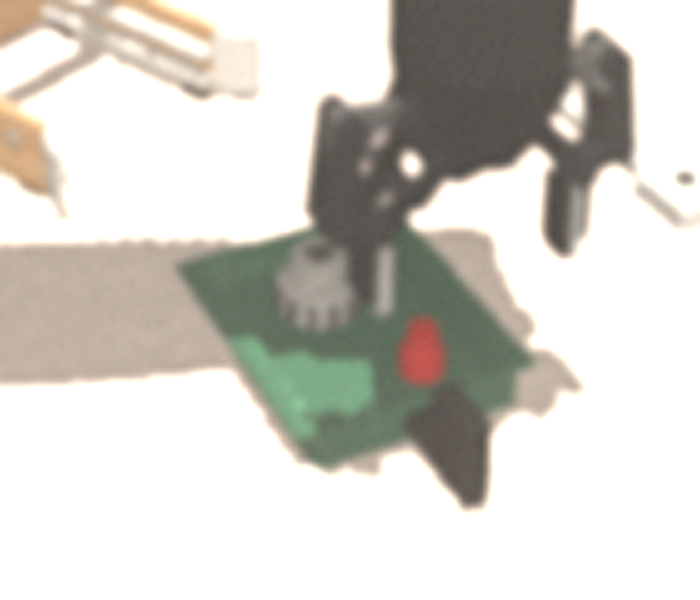

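```bash
python3 -m inch '[[[8.5,-0.1,-0.2,2.5,-0.4],[8.5,-0.1,-0.2,5,-0.4],[8.5,-0.1,-0.2,7,-0.4],[8.5,-0.1,-0.2,8.5,-0.4],[8.5,-0.1,-0.2,9.5,-0.4]]]';python3 -m inch '[[[6,0,0,0,0],[4,0,0,0,0],[3,0,0,0,0],[2,0,0,0,0],[1.6,0,0,0,0]]]';python3 -m inch '[[[1.2,0,0,0,0],[0.8,0,0,0,0],[0.6,0,0,0,0],[0.6,0,0,0,0],[0.6,0,0,0,0]]]'; python3 -c "
from h import *
plan(.5225,-.2111,.031,-8.9)
shot('top','t1',(270,170,400,260),6)"
```

```text
clock: 2.65
eef_pos: [0.5217, -0.2155, 0.0241]
tool_rot: [0.997, -0.08, -0.001, 0.002]
ft_force: [0.0, -0.5, -0.3]
grip_width: 0.0853
clock: 3.28
eef_pos: [0.5219, -0.2156, 0.0245]
tool_rot: [0.997, -0.08, -0.001, 0.002]
ft_force: [-0.3, 0.4, 0.4]
grip_width: 0.0159
clock: 3.9
eef_pos: [0.5218, -0.2155, 0.0245]
tool_rot: [0.997, -0.08, -0.001, 0.002]
ft_force: [-1.9, 1.4, 2.0]
grip_width: 0.0136
t 3.9 pos [ 0.5218 -0.2155  0.0245] head -9.15 tilt [-0.0016 -0.0034 -1.    ] F [-1.87  1.44  2.01] w 0.0136
dx dy dz roll [-0.   -0.45 -0.65] -0.25
```

View pics/t1.png

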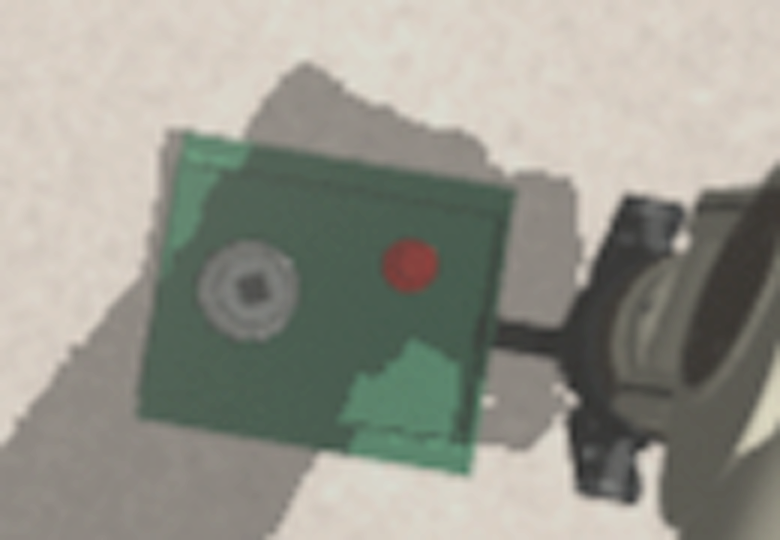

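```bash
cat >> h.py <<'E'
def tray(b0,cs,k):
    P=np.array([(75,-65,25),(75,65,25),(-75,-65,25),(-75,65,25)])*1e-3
    t,r=fit('top',P,[pix(*b0,a,k) for a in cs],[.5,0,1.5]); h=t[2]; e=np.array([np.cos(h),np.sin(h)]); n=np.array([-e[1],e[0]])
    print('tray',t[:2].round(4),np.degrees(h).round(2),'res',np.abs(r).max().round(2))
    o=get_obs()['eef_pos'][:2]-t[:2]; print('tcp in tray',o@e,o@n)
    # in cradle
    c=np.radians(CH); ex=np.array([np.cos(c),np.sin(c)]); d=t[:2]-CP; print('tray in cradle',d@ex, d@[-ex[1],ex[0]], np.degrees(h)-CH)
CP=np.array([.5295,.190]); CH=105.3
def cr2w(x,y):
    c=np.radians(CH); return CP+np.array([np.cos(c)*x-np.sin(c)*y,np.sin(c)*x+np.cos(c)*y])
E
python3 - <<'E'
from h import *
tray((270,170),[(180,133),(138,416),(513,188),(468,475)],6)
for x in (-270,-235,-111-4): print(x,cr2w(x/1000,0))
w=cr2w(-.30,0); plan(w[0],w[1],.0245,15.3)
E
```

```text
tray [ 0.5401 -0.0972] 81.3 res 0.64
tcp in tray -0.11973272654426903 0.00017939384670061578
tray in cradle -0.2798342210562603 0.06555743726538231 -23.998084877074845
-270 [ 0.60074572 -0.0704305 ]
-235 [ 0.59151017 -0.03667099]
-115 [0.5598454 0.0790759]
t 3.95 pos [ 0.5218 -0.2155  0.0246] head -9.15 tilt [-0.0015 -0.0034 -1.    ] F [-1.68  0.61  2.03] w 0.0135
dx dy dz roll [  6.73 -12.85  -0.05] -24.45
```

```bash
python3 -m inch '[[[0.6,0.5,-0.9,0,-2],[0.6,1.2,-2.2,0,-4.5],[0.6,1.8,-3.5,0,-7],[0.6,2.5,-4.8,0,-9.5],[0.6,3.2,-6,0,-12]]]'; python3 - <<'E'
from h import *
w=cr2w(-.305,0); plan(w[0],w[1],.0245,15.3)
E
```

```text
clock: 4.58
eef_pos: [0.5639, -0.1606, 0.0246]
tool_rot: [1.0, 0.027, -0.001, 0.002]
ft_force: [-0.5, -2.8, 3.5]
grip_width: 0.0137
t 4.575 pos [ 0.5639 -0.1606  0.0246] head 3.05 tilt [-0.001 -0.004 -1.   ] F [-0.53 -2.82  3.47] w 0.0137
dx dy dz roll [ 4.91 -5.38 -0.02] -12.25
```

```bash
python3 -m inch '[[[0.6,1,-1.1,0,-2.5],[0.6,2,-2.2,0,-5],[0.6,3,-3.4,0,-8],[0.6,4.1,-4.5,0,-10.5],[0.6,4.9,-5.4,0,-12.3]]]'; python3 - <<'E'
from h import *
w=cr2w(-.305,0); plan(w[0],w[1],.0245,15.3)
shot('top','t2',(170,170,380,300),3.8)
E
```

```text
clock: 5.2
eef_pos: [0.6107, -0.1034, 0.0246]
tool_rot: [0.991, 0.135, -0.001, 0.002]
ft_force: [-2.4, -4.3, 5.9]
grip_width: 0.0133
t 5.2 pos [ 0.6107 -0.1034  0.0246] head 15.5 tilt [-7.0e-04 -4.5e-03 -1.0e+00] F [-2.42 -4.25  5.94] w 0.0133
dx dy dz roll [-0.09  0.06  0.01] 0.2
```

View pics/t2.png

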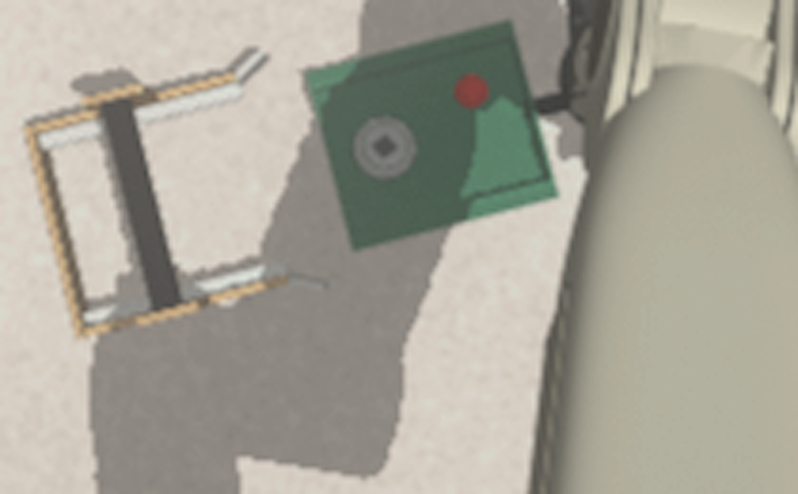

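```bash
python3 - <<'E'
from h import *
b=cv2.imread('t2_raw.png'); crop(b,'t2c',(245,170,325,240),10); crop(b,'t2d',(172,180,262,265),8.5)
E
```

```text
(no output)
```

View pics/t2c.png

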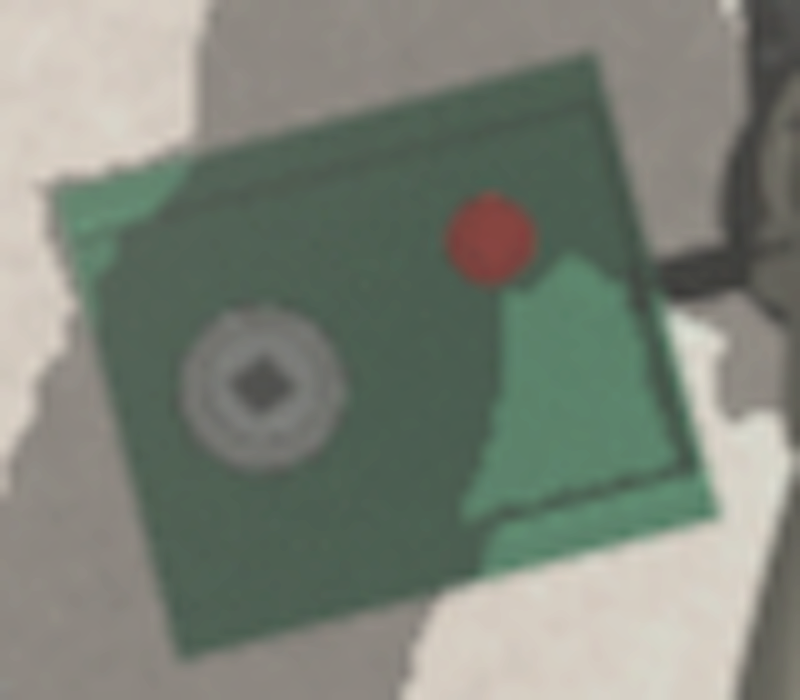

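View pics/t2d.png

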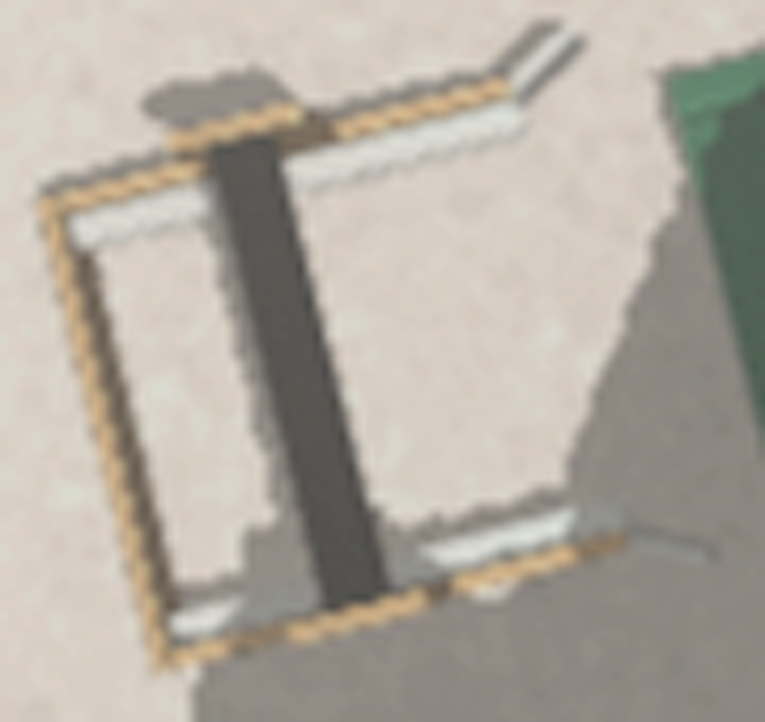

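```bash
python3 - <<'E'
from h import *
tray((245,170),[(53,185),(180,662),(597,52),(720,517)],10)
c=np.radians(CH); ex=np.array([np.cos(c),np.sin(c)])
for a,z in [((300,190),.031),((522,127),.031),((428,549),.031),((572,512),.031),((508,84),.05),((42,190),.05),((625,543),.05),((160,666),.05),((287,150),.136),((210,155),.136),((388,595),.136),((325,605),.136)]:
    d=ray('top',*pix(172,180,a,8.5),z)[:2]-CP; print(a,(d@ex*1e3).round(1),(d@[-ex[1],ex[0]]*1e3).round(1))
E
```

```text
tray [0.5789 0.0108] 105.36 res 0.36
tcp in tray -0.11743497536262004 -0.0017880221575810422
tray in cradle -0.18590391273064324 -0.00031286404299567944 0.05963346189136587
(300, 190) 9.3 -58.4
(522, 127) -62.8 -60.2
(428, 549) -2.5 60.0
(572, 512) -48.6 60.0
(508, 84) -63.0 -72.5
(42, 190) 84.1 -76.6
(625, 543) -63.3 73.0
(160, 666) 83.3 73.8
(287, 150) -2.1 -61.1
(210, 155) 19.6 -65.2
(388, 595) 0.5 68.8
(325, 605) 18.4 67.0
```

```bash
python3 -m inch '[[[0.6,0,-1,0,0],[0.6,0,-2.2,0,0],[0.6,0,-3.4,0,0],[0.6,0,-4.6,0,0],[0.6,0,-5.8,0,0]]]'; python3 - <<'E'
from h import *
shot('top','t3',(170,170,330,270),5)
plan(*cr2w(-.115,0),.0245,15.3)
E
```

```text
clock: 5.88
eef_pos: [0.5959, -0.0454, 0.0246]
tool_rot: [0.991, 0.136, 0.0, 0.002]
ft_force: [1.4, -3.9, 4.7]
grip_width: 0.0134
t 5.925 pos [ 0.5954 -0.0438  0.0245] head 15.7 tilt [ 2.0e-04 -1.8e-03 -1.0e+00] F [0.23 0.76 2.89] w 0.013
dx dy dz roll [ -0.1  -12.79  -0.02] 0.4
```

View pics/t3.png

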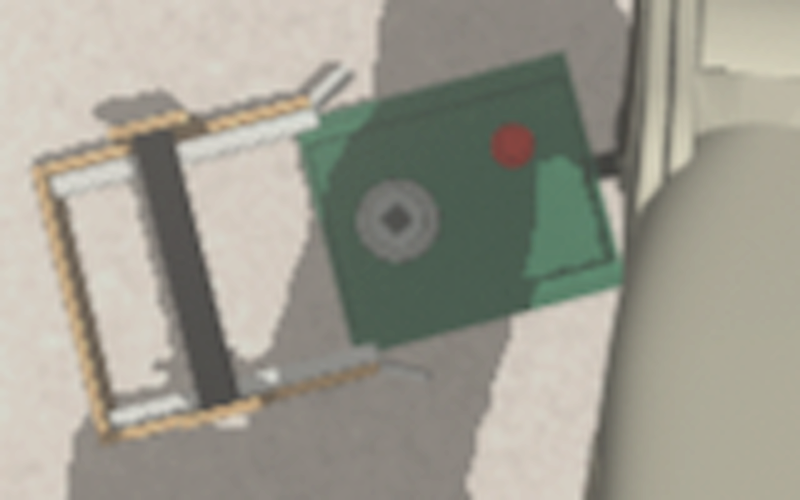

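```bash
python3 -m inch '[[[0.6,0,-1,0,0.2],[0.6,0,-2.2,0,0.3],[0.6,0,-3.4,0,0.3],[0.6,-0.1,-4.6,0,0.3],[0.6,-0.1,-5.8,0,0.3]]]'; python3 - <<'E'
from h import *
shot('top','t4',(170,170,330,270),5)
plan(*cr2w(-.115,0),.0245,15.3)
E
```

```text
clock: 6.55
eef_pos: [0.5785, 0.0124, 0.0245]
tool_rot: [0.991, 0.134, 0.0, 0.001]
ft_force: [1.1, -4.4, 4.1]
grip_width: 0.0137
t 6.6 pos [0.578  0.0141 0.0244] head 15.49 tilt [-4.e-04 -3.e-04 -1.e+00] F [ 0.29 -0.21  3.89] w 0.0131
dx dy dz roll [-0.02 -6.75 -0.01] 0.19
```

View pics/t4.png

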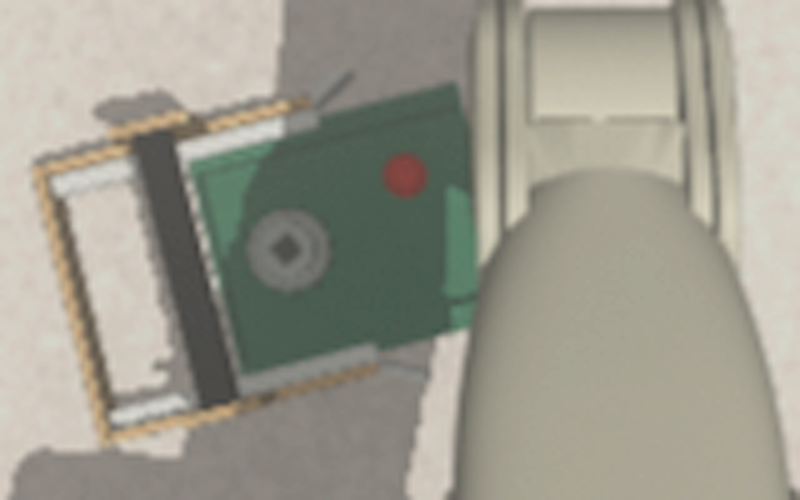

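```bash
python3 -m inch '[[[0.6,0,-1.2,0,0.1],[0.6,0,-2.4,0,0.2],[0.6,0,-3.6,0,0.2],[0.6,0,-4.7,0,0.2],[0.6,0,-5.6,0,0.2]]]'; python3 -m inch '[[[0.6,0,-0.2,0,0],[0.6,0,-0.4,0,0],[0.6,0,-0.6,0,0],[0.6,0,-0.8,0,0],[0.6,0,-1,0,0]]]'; python3 - <<'E'
from h import *
shot('top','t5',(170,170,330,270),5)
shot('side','s5',(165,120,325,240),5)
plan(*cr2w(-.115,0),.0245,15.3)
E
```

```text
clock: 7.22
eef_pos: [0.5628, 0.0687, 0.0245]
tool_rot: [0.991, 0.133, -0.0, 0.0]
ft_force: [0.5, -4.5, 4.5]
grip_width: 0.0132
clock: 7.85
eef_pos: [0.5601, 0.0784, 0.0245]
tool_rot: [0.991, 0.133, -0.0, 0.0]
ft_force: [1.2, -4.3, 5.5]
grip_width: 0.0134
t 7.95 pos [0.56   0.0786 0.0244] head 15.3 tilt [-7.e-04 -4.e-04 -1.e+00] F [ 0.47 -4.15  4.84] w 0.0131
dx dy dz roll [-0.   -0.05 -0.01] 0.0
```

View pics/t5.png

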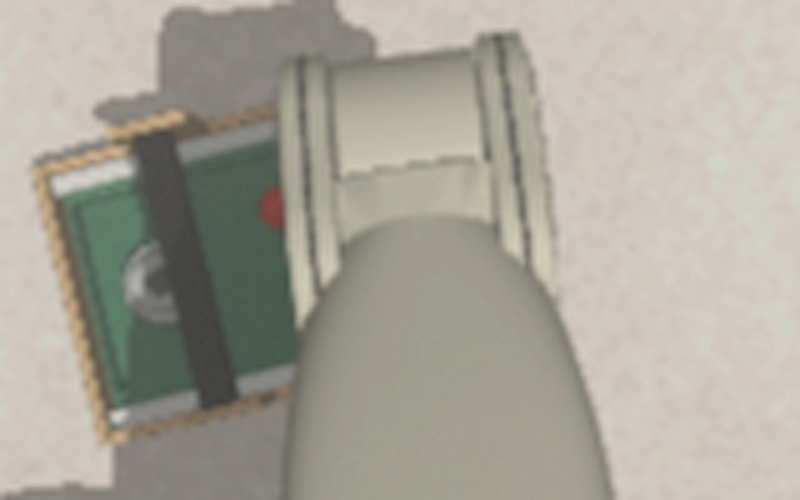

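View pics/s5.png

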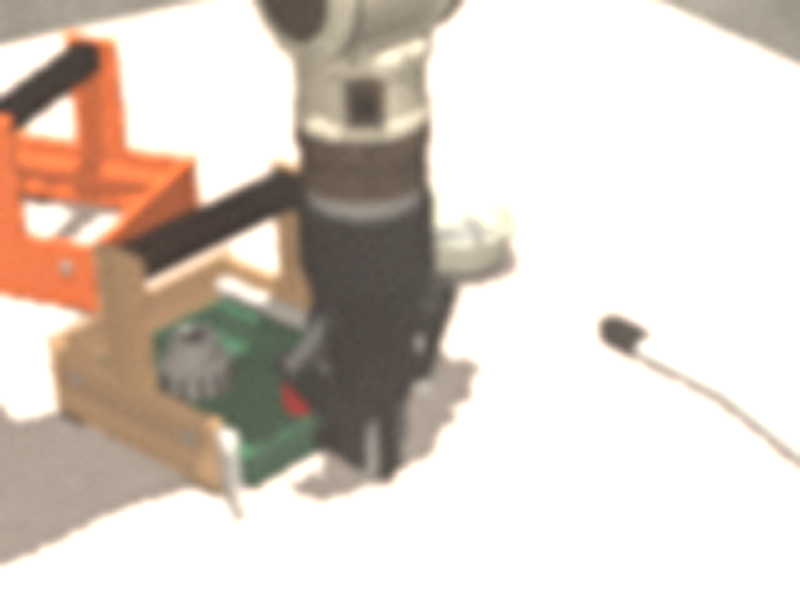

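```bash
python3 -m inch '[[[0.6,0,-0.15,0,0],[0.6,0,-0.3,0,0],[0.6,0,-0.45,0,0],[0.6,0,-0.6,0,0],[0.6,0,-0.6,0,0]]]'; python3 - <<'E'
from h import *
b,d=shot('top','t6',(170,180,230,265),8)
a=cv2.imread('t5_raw.png'); crop(np.hstack([a[180:265,170:240],b[180:265,170:240]]),'cmp',None,5.5)
plan(*cr2w(-.115,0),.0245,15.3)
E
```

```text
clock: 8.57
eef_pos: [0.5586, 0.0837, 0.0244]
tool_rot: [0.991, 0.133, -0.0, 0.001]
ft_force: [0.7, -6.0, 4.4]
grip_width: 0.0134
t 8.625 pos [0.5586 0.0837 0.0244] head 15.26 tilt [-3.0e-04 -1.7e-03 -1.0e+00] F [ 0.99 -5.77  5.13] w 0.0133
dx dy dz roll [-0.    0.48 -0.  ] -0.04
```

View pics/cmp.png

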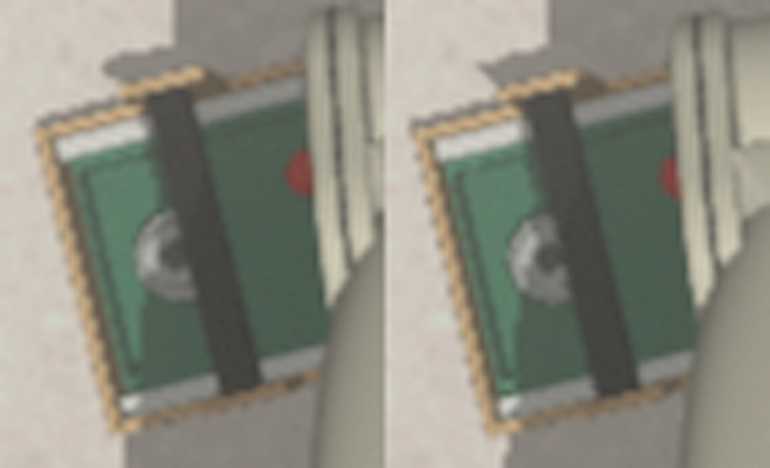

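```bash
python3 -m inch '[[[0.6,0,-0.1,0,0],[0.6,0,-0.2,0,0],[0.6,0,-0.2,0,0],[2,0,-0.2,0,0],[4,0,-0.2,0,0]]]'; python3 -m inch '[[[6,0,0,0,0],[6,0,0,0,0],[6,0,0,-1,0],[6,0,0,-3,0],[6,0,0,-6,0]]]'; python3 -m inch '[[[6,0,0,-3,0],[6,0,0,-6,0],[6,0,0,-9,0],[6,0,0,-12,0],[6,0,0,-15,0]]]'; python3 - <<'E'
from h import *
plan(*cr2w(-.115,0),.25,15.3)
E
```

```text
clock: 9.25
eef_pos: [0.5566, 0.0865, 0.0234]
tool_rot: [0.991, 0.133, -0.002, -0.0]
ft_force: [0.0, 0.3, 0.1]
grip_width: 0.037
clock: 9.88
eef_pos: [0.5561, 0.0865, 0.0838]
tool_rot: [0.991, 0.133, -0.003, -0.0]
ft_force: [0.1, 0.2, -0.4]
grip_width: 0.0601
clock: 10.5
eef_pos: [0.5568, 0.0866, 0.2358]
tool_rot: [0.991, 0.133, -0.002, -0.0]
ft_force: [-0.4, 0.6, 0.4]
grip_width: 0.0599
t 10.5 pos [0.5568 0.0866 0.2358] head 15.3 tilt [-4.1e-03 -1.0e-04 -1.0e+00] F [-0.43  0.58  0.35] w 0.0599
dx dy dz roll [ 0.09  0.8  -1.42] 0.0
```

```bash
python3 -m inch '[[[8.5,0,3,-1,-10],[8.5,0,6,-1,-20],[8.5,0,9,-1,-30],[8.5,0,12,-1,-40],[8.5,0,14,-1,-50]]]'; python3 - <<'E'
from h import *
b,d=shot('top','t7',(165,175,255,270),6.3)
shot('side','s7',(165,120,325,240),5)
print(get_obs()['joint_pos'])
E
```

```text
clock: 11.12
eef_pos: [0.594, -0.0498, 0.2465]
tool_rot: [0.841, 0.541, -0.001, -0.001]
ft_force: [-1.0, 0.8, -0.4]
grip_width: 0.085
[-8.41627588e-02  4.37981290e-01  2.88711957e-01  1.42472549e+00
 -7.52499603e-04  3.50216941e-01]
```

View pics/t7.png

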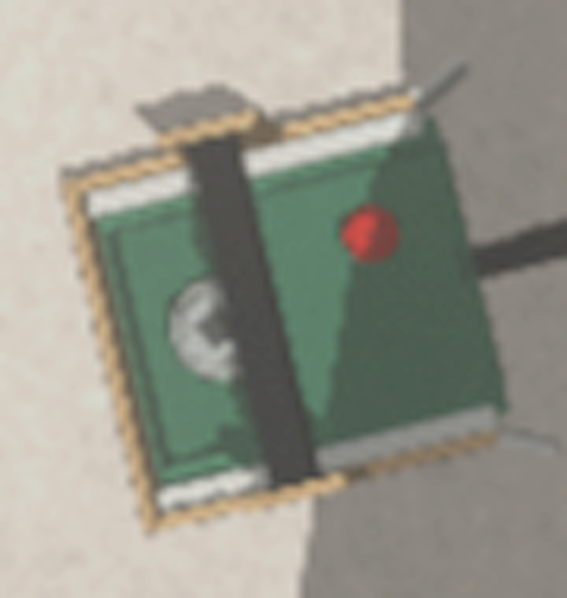

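View pics/s7.png

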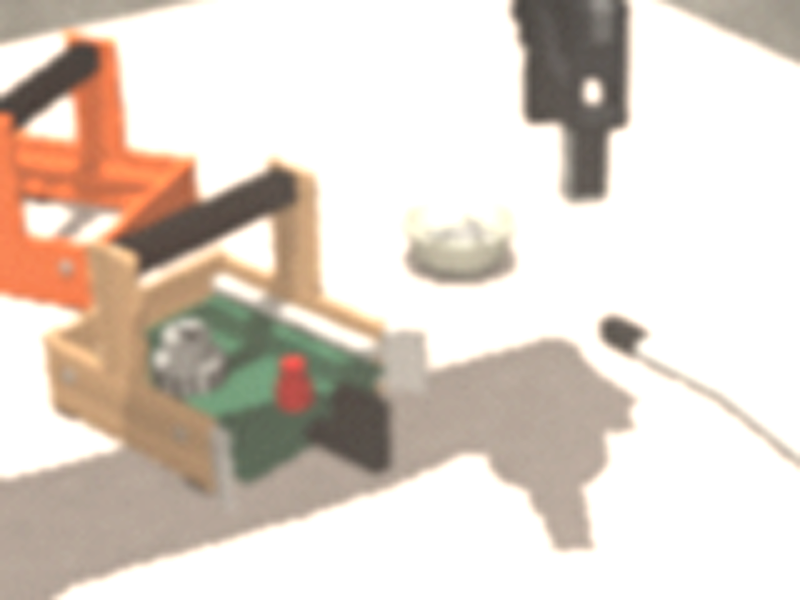

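```bash
python3 - <<'E'
from h import *
P=np.array([(85,-75,50),(85,75,50),(-65,-75,50),(-65,75,50),(19,69,136),(1,69,136)])*1e-3
U=[pix(165,175,a,6.3) for a in [(62,183),(150,533),(412,90),(496,437),(272,482),(320,471)]]
c,r=fit('top',P,U,[.5,.2,1.8]); print(c,np.degrees(c[2]),r.round(2))
h=c[2]; e=np.array([np.cos(h),np.sin(h)]); n=np.array([-e[1],e[0]])
for a,z in [((435,118),.025),((505,408),.025),((474,262),.025),((300,141+50),.136),((187,148),.136),((240,140),.136),((320,470),.136)]:
    d=ray('top',*pix(165,175,a,6.3),z)[:2]-c[:2]; print(a,(d@e*1e3).round(1),(d@n*1e3).round(1))
C=cloud('top',np.load('t7.npy')); Q=C[175:270,165:255].reshape(-1,3); Q=Q[(Q[:,2]>.125)&(Q[:,2]<.15)]; 
L=(Q[:,:2]-c[:2]); print(len(Q),(L@e).min(),(L@e).max(),(L@n).min(),(L@n).max(),np.median(Q,0), np.median(L@e),np.median(L@n))
b=c[:2]+e*.010; print('bar',b)
plan(b[0],b[1],.245,np.degrees(h))
E
```

```text
[0.5289474  0.19505054 1.84560629] 105.74545096885235 [-0.21 -0.55 -0.19 -0.29 -0.33 -0.49  0.83  0.    0.14  0.7  -0.24  0.51]
(435, 118) -70.5 -62.1
(505, 408) -68.1 64.2
(474, 262) -71.1 1.3
(300, 191) -19.1 -37.8
(187, 148) 18.9 -65.1
(240, 140) -1.6 -62.8
(320, 470) 0.0 67.6
536 -0.00897537882789671 0.032646481039468066 -0.07446378461929466 0.07526923314468026 [0.52626919 0.20561107 0.13550292] 0.011189571543118651 0.0007503841524116438
bar [0.52623376 0.20467531]
t 11.225 pos [ 0.5941 -0.0503  0.2462] head 65.11 tilt [-3.3e-03 -5.0e-04 -1.0e+00] F [0.29 0.09 0.77] w 0.0848
dx dy dz roll [ 20.28 -16.89   0.13] -40.63
```

```bash
python3 -m inch '[[[8.5,3.5,-3,0,-8],[8.5,7.5,-6.5,0,-16],[8.5,12,-10,0,-24],[8.5,16.5,-13.5,0,-33],[8.5,20.3,-16.9,0,-40.4]]]'; python3 -m inch '[[[8.5,0,0,0,0],[8.5,0,0,0,0],[8.5,0,0,0,0],[8.5,0,0,0,0],[8.5,0,0,0,0]]]'; python3 - <<'E'
from h import *
plan(.5262,.205,.120,105.5)
E
```

```text
clock: 11.85
eef_pos: [0.5249, 0.2077, 0.247]
tool_rot: [0.604, 0.797, -0.001, -0.001]
ft_force: [0.9, 0.4, -0.4]
grip_width: 0.0852
clock: 12.48
eef_pos: [0.5252, 0.2068, 0.247]
tool_rot: [0.605, 0.796, -0.001, -0.001]
ft_force: [-0.1, -0.1, -0.6]
grip_width: 0.0847
t 12.475 pos [0.5252 0.2068 0.247 ] head 105.53 tilt [-2.8e-03  4.0e-04 -1.0e+00] F [-0.06 -0.11 -0.59] w 0.0847
dx dy dz roll [-0.22  0.08 12.7 ] 0.03
```

```bash
python3 -m inch '[[[8.5,-0.2,0.1,3,0],[8.5,-0.2,0.1,6,0],[8.5,-0.2,0.1,9,0],[8.5,-0.2,0.1,11,0],[8.5,-0.2,0.1,12,0]]]'; python3 - <<'E'
from h import *
plan(.5262,.205,.120,105.5)
shot('side','s8',(165,80,325,240),4.5)
E
```

```text
clock: 13.1
eef_pos: [0.5258, 0.2045, 0.1256]
tool_rot: [0.605, 0.796, -0.002, -0.002]
ft_force: [0.3, 0.9, 0.0]
grip_width: 0.0849
t 13.1 pos [0.5258 0.2045 0.1256] head 105.48 tilt [-4.8e-03 -3.0e-04 -1.0e+00] F [0.26 0.88 0.03] w 0.0849
dx dy dz roll [0.03 0.05 0.56] -0.02
```

View pics/s8.png

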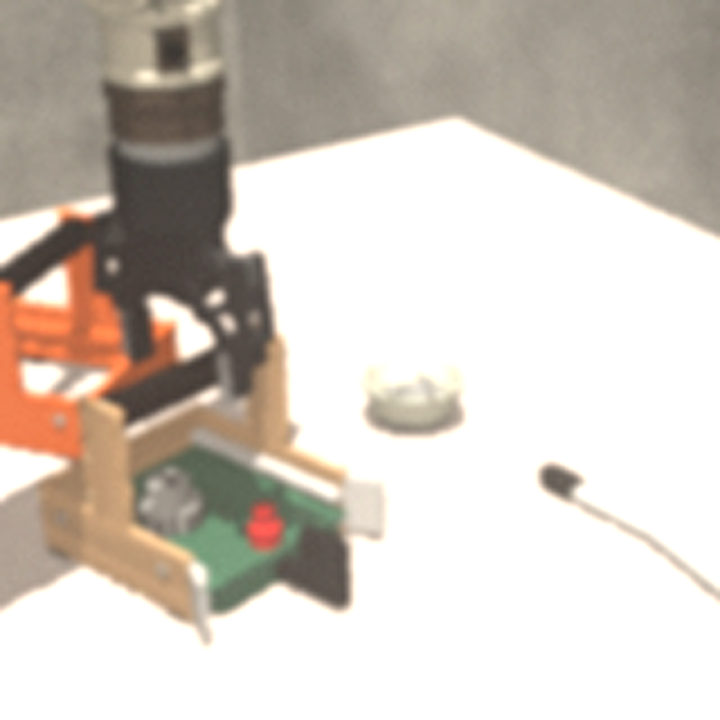

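```bash
python3 -m inch '[[[8.5,0,0,0.3,0],[8.5,0,0,0.5,0],[7,0,0,0.5,0],[5,0,0,0.5,0],[4,0,0,0.5,0]]]'; python3 -m inch '[[[3,0,0,0,0],[2.5,0,0,0,0],[2,0,0,0,0],[1.6,0,0,0,0],[1,0,0,0,0]]]'; python3 -m inch '[[[1,0,0,0,0],[1,0,0,0,0],[1,0,0,0,0],[1,0,0,0,0],[1,0,0,0,0]]]'; python3 - <<'E'
from h import *
plan(.5262,.205,.120,105.5)
shot('top','t9',(165,175,255,270),6.3)
E
```

```text
clock: 13.78
eef_pos: [0.5257, 0.2046, 0.1202]
tool_rot: [0.605, 0.796, -0.002, -0.002]
ft_force: [-0.7, -0.1, 0.7]
grip_width: 0.0399
clock: 14.4
eef_pos: [0.5256, 0.2049, 0.1204]
tool_rot: [0.605, 0.796, -0.002, -0.002]
ft_force: [-0.9, 1.7, 0.7]
grip_width: 0.017
clock: 15.02
eef_pos: [0.5256, 0.2049, 0.1204]
tool_rot: [0.605, 0.796, -0.002, -0.002]
ft_force: [-0.3, 1.3, -0.3]
grip_width: 0.0171
t 15.025 pos [0.5256 0.2049 0.1204] head 105.5 tilt [-5.2e-03  1.0e-04 -1.0e+00] F [-0.33  1.33 -0.29] w 0.0171
dx dy dz roll [-0.01  0.06  0.04] -0.0
```

View pics/t9.png

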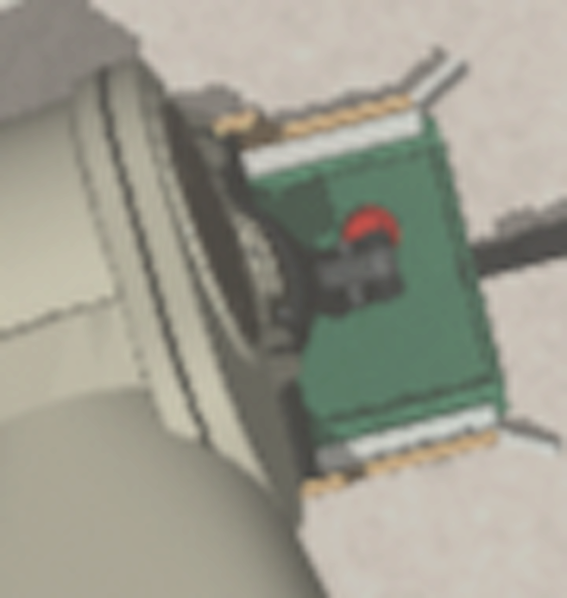

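```bash
python3 -m inch '[[[1,0,0,-0.2,0],[1,0,0,-0.6,0],[1,0,0,-1.2,0],[1,0,0,-1.9,0],[1,0,0,-2.5,0]]]'; python3 - <<'E'
from h import *
plan(.5256,.2049,.222,105.5)
shot('side','s10',(165,80,325,240),4.5)
E
```

```text
clock: 15.7
eef_pos: [0.5258, 0.2048, 0.1458]
tool_rot: [0.605, 0.796, -0.002, -0.002]
ft_force: [0.1, -0.4, -7.9]
grip_width: 0.017
t 15.7 pos [0.5258 0.2048 0.1458] head 105.5 tilt [-5.2e-03  1.0e-04 -1.0e+00] F [ 0.09 -0.4  -7.92] w 0.017
dx dy dz roll [ 0.02 -0.05 -7.62] -0.0
```

View pics/s10.png

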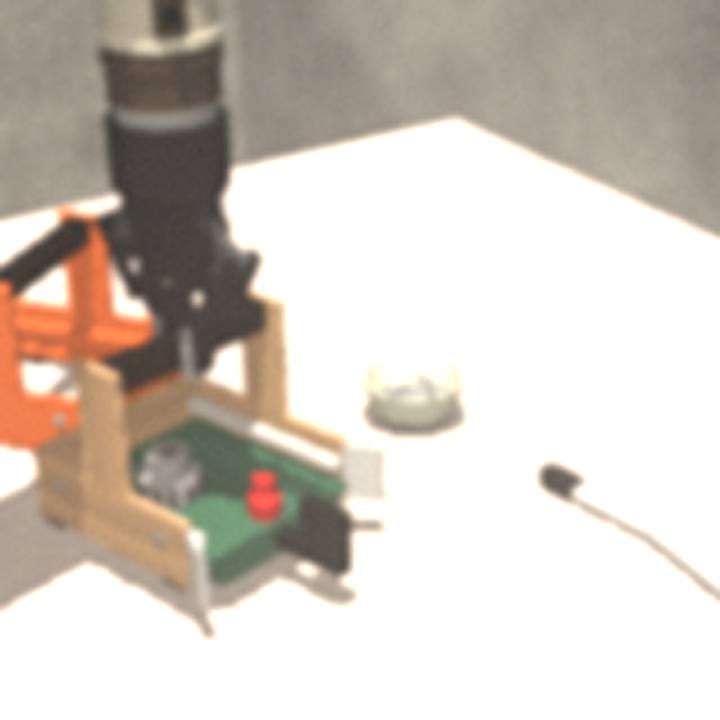

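```bash
python3 -m inch '[[[1,0,0,-0.8,0],[1,0,0,-1.7,0],[1,0,0,-2.7,0],[1,0,0,-3.7,0],[1,0,0,-4.5,0]]]'; python3 -m inch '[[[1,0,0,-0.7,0],[1,0,0,-1.5,0],[1,0,0,-2.3,0],[1,0,0,-2.9,0],[1,0,0,-3.2,0]]]'; python3 - <<'E'
from h import *
plan(.5256,.2049,.222,105.5)
shot('side','s11',(145,60,305,240),4.4)
E
```

```text
clock: 16.38
eef_pos: [0.5266, 0.2051, 0.1927]
tool_rot: [0.605, 0.796, -0.0, -0.001]
ft_force: [0.8, -0.7, -7.7]
grip_width: 0.0171
clock: 17.0
eef_pos: [0.5269, 0.2051, 0.2252]
tool_rot: [0.605, 0.796, -0.0, -0.001]
ft_force: [-0.0, -0.6, -7.2]
grip_width: 0.017
t 17.0 pos [0.5269 0.2051 0.2252] head 105.49 tilt [-0.0024  0.0012 -1.    ] F [-0.04 -0.59 -7.24] w 0.017
dx dy dz roll [ 0.01 -0.13  0.32] -0.01
```

View pics/s11.png

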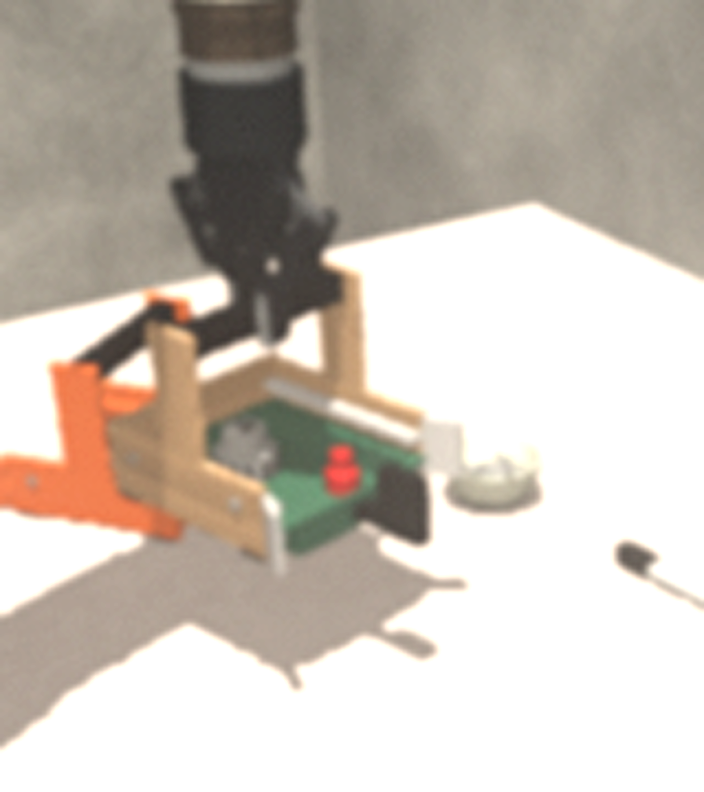

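```bash
for i in 1; do :; done; python3 -m inch '[[[1,0,0,0,0],[1,0,0,0,0],[1,0,0,0,0],[1,0,0,0,0],[1,0,0,0,0]]]'; python3 - <<'E'
from h import *
shot('top','t12',(145,165,265,280),5)
d=np.load('t12.npy'); C=cloud('top',d)
e=np.array([np.cos(np.radians(105.5)),np.sin(np.radians(105.5))]); n=np.array([-e[1],e[0]])
g=get_obs()['eef_pos'][:2]
for n_ in ['top','side']:
    if n_=='side':
        shot('side','s12',(145,60,305,240),4.4); C=cloud('side',np.load('s12.npy'))
    Q=C.reshape(-1,3); L=Q[:,:2]-g; x=L@e+.010; y=L@n
    for nm,m in [('wall+',(abs(y-.072)<.012)),('wall-',(abs(y+.072)<.012)),('floor',(abs(y)<.05))]:
        for a in (-.06,-.03,0.03,.06):
            s=m&(abs(x-a)<.012)&(Q[:,2]>.09)&(Q[:,2]<.19)
            if s.sum()>5: print(n_,nm,a,s.sum(),'p90 z',np.percentile(Q[s,2],90).round(4),'med',np.median(Q[s,2]).round(4))
E
```

```text
clock: 17.68
eef_pos: [0.5269, 0.2051, 0.2253]
tool_rot: [0.605, 0.796, -0.0, -0.001]
ft_force: [0.6, 0.5, -6.9]
grip_width: 0.0175
top wall+ -0.06 57 p90 z 0.1564 med 0.1438
top wall+ -0.03 66 p90 z 0.1576 med 0.1427
top wall- -0.06 72 p90 z 0.1563 med 0.1429
top wall- -0.03 71 p90 z 0.1583 med 0.1435
top floor -0.06 353 p90 z 0.1257 med 0.1061
top floor -0.03 298 p90 z 0.1204 med 0.1057
side wall+ -0.06 85 p90 z 0.1551 med 0.1348
side wall+ -0.03 93 p90 z 0.1566 med 0.1364
side wall+ 0.03 113 p90 z 0.1773 med 0.1443
side wall+ 0.06 84 p90 z 0.1572 med 0.135
side wall- -0.06 90 p90 z 0.155 med 0.1397
side wall- -0.03 54 p90 z 0.158 med 0.1469
side wall- 0.03 72 p90 z 0.1827 med 0.1567
side wall- 0.06 44 p90 z 0.1579 med 0.1489
side floor -0.06 124 p90 z 0.1274 med 0.119
side floor -0.03 128 p90 z 0.1333 med 0.1126
side floor 0.03 171 p90 z 0.1411 med 0.1239
side floor 0.06 23 p90 z 0.1413 med 0.1253
```

View pics/t12.png

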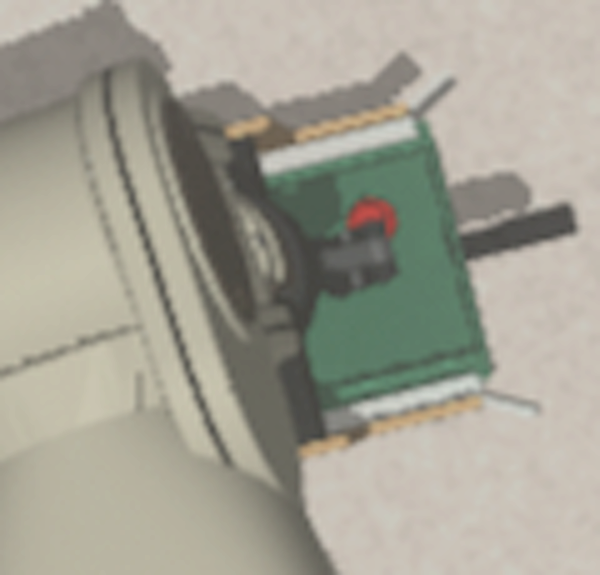

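View pics/s12.png

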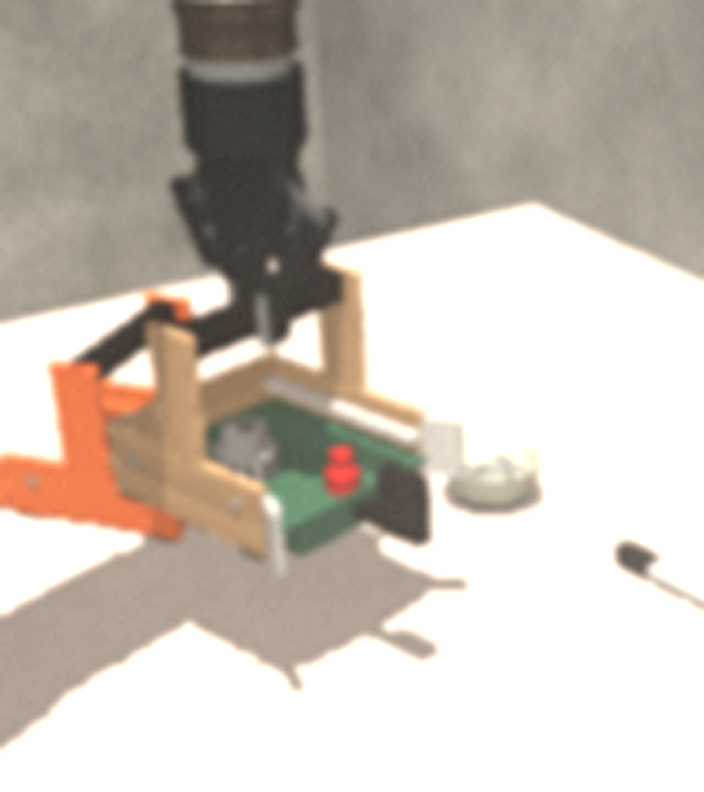

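```bash
python3 -m inch '[[[1,0,0,0,0],[1,0,0,0,0],[1,0,0,0,0],[1,0,0,0,0],[1,0,0,0,0]]]';python3 -m inch '[[[1,0,0,0,0],[1,0,0,0,0],[1,0,0,0,0],[1,0,0,0,0],[1,0,0,0,0]]]';python3 -m inch '[[[1,0,0,0,0],[1,0,0,0,0],[1,0,0,0,0],[1,0,0,0,0],[1,0,0,0,0]]]'; python3 - <<'E'
from h import *
e=np.array([np.cos(np.radians(105.5)),np.sin(np.radians(105.5))]); n=np.array([-e[1],e[0]]);g=get_obs()['eef_pos'][:2]
for nm,a,z in [('wall-',(407,103),.155),('wall+',(482,403),.155),('tray-',(427,120),.127),('tray+',(492,372),.127),('fin end',(574,217),.154)]:
    d=ray('top',*pix(145,165,a,5),z)[:2]-g; print(nm,d@e+.010,d@n)
shot('top','t13',(165,80,445,290),2.8)
E
```

```text
clock: 18.4
eef_pos: [0.5269, 0.2051, 0.2254]
tool_rot: [0.605, 0.796, -0.0, -0.001]
ft_force: [-0.3, -1.2, -6.5]
grip_width: 0.017
clock: 19.02
eef_pos: [0.5269, 0.2052, 0.2254]
tool_rot: [0.605, 0.796, -0.0, -0.001]
ft_force: [0.2, 0.6, -8.1]
grip_width: 0.017
clock: 19.65
eef_pos: [0.5269, 0.2052, 0.2254]
tool_rot: [0.605, 0.796, -0.0, -0.001]
ft_force: [0.4, 0.4, -7.8]
grip_width: 0.0169
wall- -0.0647076297294872 -0.07297334418099749
wall+ -0.06392171261110242 0.07432280713379023
tray- -0.07029366319517646 -0.06558978631183962
tray+ -0.07049258673955136 0.061632172684573515
fin end -0.1282667164330505 2.5891257933521872e-05
```

```bash
python3 -m inch '[[[1,0,0,0,0],[1,0,0,0,0],[1,0,0,0,0],[1,0,0,0,0],[1,0,0,0,0]]]';python3 -m inch '[[[1,0,0,0,0],[1,0,0,0,0],[1,0,0,0,0],[1,0,0,0,0],[1,0,0,0,0]]]'
```

```text
clock: 20.32
eef_pos: [0.5269, 0.2051, 0.2253]
tool_rot: [0.605, 0.796, -0.0, -0.001]
ft_force: [-0.5, 0.6, -7.3]
grip_width: 0.0172
clock: 20.95
eef_pos: [0.5269, 0.2052, 0.2253]
tool_rot: [0.605, 0.796, -0.0, -0.001]
ft_force: [-0.9, 0.4, -8.3]
grip_width: 0.0167
```

View pics/t13.png

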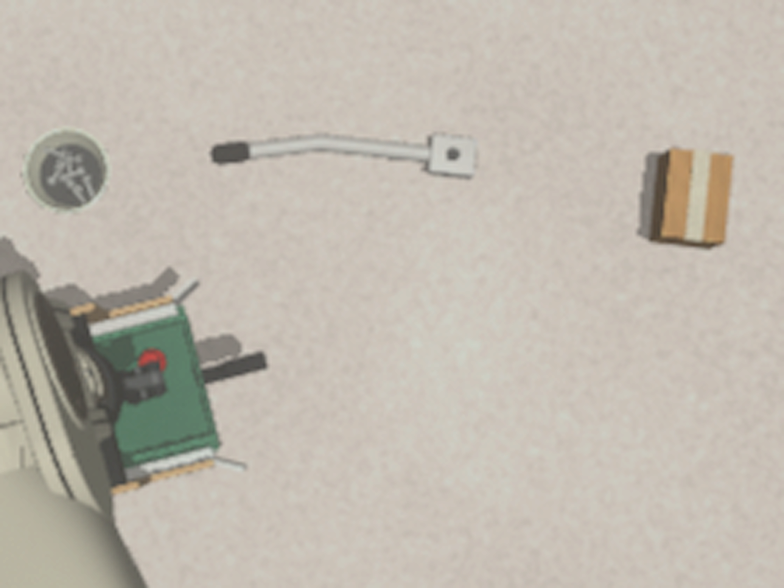

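```bash
python3 -c "
from workcell import ticket,get_obs
print(get_obs()['clock']); ticket.job_done()"
```

```text
20.95
the job is handed in; nothing more can be done
```

I slid the tray by its fin into the cradle until it was fully home. I then lifted the cradle by the middle of its crossbar and handed the job in with it still held in the air, at 20.95 s on the robot's clock.

- **Tray home:** On the last millimetres of pushing, the tray closed up against the back panel and the cradle slid about 5 mm. In the air, the tray's rear edge measured at cradle x = -70.4 mm, against -71 mm when fully home.
- **Lift and hold:** The gripper rose about 10.5 cm from where it took the bar, and the wall tops measured about 10.5 cm above their standing height. I held it for about 4 s. The reading moved by no more than 0.2 mm, and the depth images showed a tilt of about 1° or less.
- **Contents:** The last side picture, early in the hold, shows the tool and the red adapter standing in the tray. In the later top picture the arm hid the tool.
- **Left alone:** The last top picture shows the bowl, kickstand and cardboard box where they were at the start, judged by eye.
- **Disagreement:** The fin end measured about 1 mm away from where the rear-edge reading puts it. That is within the pixel accuracy of the pictures.

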